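# Open the double-latched dust-filter box

### The job

The filter of the green bench dust-filter box is due for changing: give the red wing latch its quarter turn clockwise, lift the lid by its front rail just until it comes up against the safety catch, feel along under the rail for the catch's blade and press it aside towards the hose spigot while you raise the lid. Swing the lid up to its stop and leave it standing open. Go gently: do not wrench the lid against the catch or strain the blade, and leave the jar, the offcut and the spare filter where they are.

Things in the scene. Friction and masses are not known exactly. Their poses are not given: they have to be found in the camera images.
- box: Green sheet-metal dust-filter box with a grey lid, fixed to the bench: 220 mm deep (x), 340 mm wide (y), 120 mm high to the rim. Origin under its centre, z up. The front, with the rail, looks to its -x, towards the robot. The black hose spigot is on its +y end.
- lid (a joint): Angle of the lid: 0 shut, its stop at 0.95 rad. Stiff hinge: it stays where it is left; at the rail about 6 to 8 N lift it. With the latch open it comes up freely to 0.048 rad (rail 12 mm higher); there the safety catch stops it. Below 0.028 rad a rib of the lid blocks the catch. Once the lid is past 0.07 rad the catch can no longer hold it.
- lid_hinge (a point): Point of the hinge line, mid-width, at the height of the rim. The hinge line runs along the box's y, at the back, 110 mm behind the box's centre.
- rail_mid (a point): Middle of the lid's pull rail: a round steel bar 14 mm thick, 170 mm long along the box's y, open below. It lies 42 mm in front of the box's front face, 262 mm in front of the hinge line and 134 mm above the bench when shut. Its end brackets are at +-85 mm. Between the bar and the lid's edge 33 mm are free for a finger.
- catch_slot (a point): Point of the box's front face in mid-width, 120 mm above the bench (rim height). The catch's black upright blade, 6 mm thick (y), stands out of a slot here to below the rail, top 124 mm above the bench, foot at 84 mm. Where along the slot is not known: from 20 mm to the -y side of this point to 25 mm to the +y side (box axes).
- latch (a joint): Turn of the wing latch: 0 latched (up to 0.12 at the start), 1.57 fully open; grows clockwise seen from above; the lid is free from about 1.1. Stays where it is left (0.12 N m). At 0 the wing lies along the lid's y.
- wing (a point): Point on the axis of the red wing of the latch, 9 mm below its top: the wing is 42 mm long, 10 mm thick, stands 23 mm above the lid's top face; 75 mm behind the box's front face in mid-width, 146 mm above the bench when the lid is shut.
- blade_way (a point): Point at the -y end of the slot, below the rail's axis, 124 mm above the bench, 60 mm to the -y side of mid-width: clear of the blade. The blade is pressed from here towards +y. It begins to give at 2 N, takes about 5 N to press clear, 10 to 12 mm of travel 20 mm in front of the box's face, meets a hard stop at 16 mm and springs back when let go.
- jar: Glass jar with a steel cap, 84 mm across, 150 mm high, standing; origin under its centre. To be left alone.
- offcut: Pale wood offcut 130 x 50 x 28 mm lying flat; origin under its centre. To be left alone.
- spare_filter: White spare filter cassette 110 x 150 x 40 mm lying flat; origin under its centre. To be left alone.

How it is judged:
On the way, in this order (a step that is already met when the one before it is completed fails the run):
1. the wing latch is turned open (value of joint latch above 1.1 rad), for 0.2 s.
2. the lid is lifted slightly, up to the safety catch (value of joint lid between 0.03 and 0.075 rad), for 0.1 s.
At the end, for the whole second after the job is handed in: The lid stands open within 0.1 rad of its stop (lid joint above 0.85 rad), still, with the wing latch open (above 1.1 rad); jar, offcut and spare filter within 30 mm of their places (value of joint lid above 0.85 rad and velocity of joint lid below 0.05 rad/s and value of joint latch above 1.1 rad and distance of each of jar, offcut, spare_filter from where it was at the start of the episode below 0.03 m); the robot touches nothing.
It fails at once if the safety catch's blade is strained: pressed with more than 20 N (contact force between the fingers and catch above 20 N).
It fails at once if the lid is wrenched up against the safety catch with more than 30 N (contact force between lid and catch above 30 N).
It fails at once if a bystander is knocked more than 30 mm out of its place or tipped (distance of any of jar, offcut, spare_filter from where it was at the start of the episode above 0.03 m or angle between jar's own z axis and vertical above 0.3 rad).
It also fails if it takes over 64 s, if anything falls off the work surface, if the arm or the gripper's body presses on something with over 40 N, if the wrist force passes 120 N, or if a joint passes its speed limit or range.

### The arm

A 6-joint arm with a two-finger parallel gripper is mounted at the origin on the work surface. World frame = base frame: x ahead of the robot, y to its left, z up, the work surface at z = 0. Lengths are in m, angles in rad, forces in N, time in s.
With the tool pointing down it reaches from about 0.25 to 0.725 m from the base axis. Payload 4 kg.
Tool frame: the origin (TCP) lies at the very end of the fingers, on their centre line; the grasp point (between the pads) lies 19 mm behind it; z points along the fingers, y is the line along which they close (so a half turn about z gives the same grasp; the last joint's range is limited). The gripper opens to 85 mm and grips with 20 to 120 N. Pads are 22 mm wide; open, the fingers measure 114 mm over their backs; the gripper's body (76 mm by 85 mm) begins 54 mm behind the grasp point. The pads swing forward as they close: fully open they stand 13 mm farther back than shut.
Start: joints at [-1.123, 0.241, 0.005, 1.335, 0, 1.571], TCP at [0.216, -0.451, 0.231] pointing down, gripper open.
Joint ranges: [-2.72, 2.72], [-1.05, 1.87], [-1.09, 1.28], [-1.99, 2.15], [-1.42, 1.44], [-3.14, 3.14]. Speed limits (rad/s): [2.79, 2.79, 3.14, 3.14, 3.14, 3.14].

### API

Orientations are given as a unit quaternion [x, y, z, w].
In Python, from workcell import bot, vision, workorder gives the robot as it stands.
- The arm moves only by the shell command python3 -m creep 'ROWS' [OPENING]. ROWS is JSON, a list of rows, each a list of 2 entries, a list of its own where there are three numbers: the shift along the tool's x, y, z in mm, then the turn, a rotation vector about the tool's x, y, z in rad. In form: [[[dx, dy, dz], [wx, wy, wz]], ...]. A call has 1 to 12 rows; each row shifts and turns the commanded pose from where the row before left it, along the tool's axes as they then stand; what a row does not reach is not made up. A row lasts 1/8 s, in which the tool goes at most 62.5 mm and 10.7 degrees, less where a joint would pass 70% of its speed; a pose out of reach is approached as far as the arm can. A call is refused whole if a number of a shift passes 62.5 or a number of a turn 0.188, either way. A call with a gripper value outside its range is refused whole. OPENING is the finger opening in mm, from 0 to 85.4, set as the call begins (- or left out, the last holds). The fingers move at their own pace and stop on an object; the grip force is fixed at half the most. Time passes only in rows, so rows that do not move let the fingers close. It gives the time, the measured TCP pose, the force, the opening and the grip force at its end, in the units of the state.
- bot.get_obs(): the state, without advancing time (a new reading comes with each control period).
- vision.camera(name): name is "scene" or "top"; returns a dict with "image" (420x560x3 uint8, blue, green, red), "z_map" (420x560 float32, m along the optical axis (not along the pixel's ray), 0 where there is no reading), "K" (3x3 intrinsics, pixels), "rvec" (rotation vector, rad) and "tvec" (3), from world to camera coordinates, as OpenCV has them. Camera axes: x right, y down, z forward; pixel columns grow to the right and rows downward; lengths in m; the calibration is good to about 2 mm. A picture is of the moment at which its call begins.
- workorder.job_done(): hands the job in; it is judged then, once.
Trained networks look in a picture, given as the dict that the camera call returned (one of the last four; its "shot" number tells which), for a name from the list of things; names that differ only in an ending like _2 or _b are one class to them, and where a whole thing is asked for, a point or a joint stands for the part that bears it (a point fixed in the world has none). Each returns a list of dicts, best first, with "score" (0 to 1); they miss things now and then, are a little off and sometimes report something else, mostly with a low value. They report only what shows in the picture. A call takes as long as a camera call.
- vision.spot_in(picture, query): "position" ([column, row] in pixels, amid what is visible of it).
- vision.place_of(picture, query): "position" ([column, row] in pixels: a listed point, or the origin of a listed thing).
The state is a dict: "clock": time; "joint_pos": joint angles; "joint_vel": joint speeds; "tau": joint torques, N m; "eef_pos": TCP position; "tool_rot": TCP orientation; "ft_force": force on the tool from outside, world axes, zero at the start; "ft_torque": the same for the moment, N m; "grip_width": finger opening in m; "grasp_force": force on a finger pad.
Only numpy, scipy, OpenCV 4.12 (cv2) and the standard library are available. Lean on these libraries where they do the work, as an engineer would, in place of code of your own. Each camera call takes 0.05 s, during which the arm holds its last target. There are 200 camera calls.

## Working session

There is one attempt and no reset: what is moved stays moved. The work goes in short steps, Python scripts to look and compute and a shell command to move; the robot and the scene stay as the last step left them, time stands still between calls to the robot, and variables do not carry over. Pictures are saved under pics/ and viewed, at most 10 in all, crops included, and the job is handed in when it is done.

```bash
mkdir -p pics
cat > h.py <<'E'
import numpy as np, cv2
from workcell import bot, vision, workorder
from scipy.spatial.transform import Rotation as R
def ray(c,px):
    Rm=cv2.Rodrigues(np.array(c["rvec"]))[0]; t=np.array(c["tvec"]).ravel()
    d=Rm.T@np.linalg.inv(c["K"])@np.array([px[0],px[1],1.]); return -Rm.T@t,d
def atz(c,px,z):
    o,d=ray(c,px); return o+d*(z-o[2])/d[2]
def dep(c,px):
    o,d=ray(c,px); v,u=int(round(px[1])),int(round(px[0]));return o+d*c["z_map"][v,u]
E
cat > a.py <<'E'
from h import *
np.set_printoptions(precision=4,suppress=True)
Z=dict(box=0,lid_hinge=.12,rail_mid=.134,catch_slot=.12,wing=.146,blade_way=.124,jar=0,offcut=0,spare_filter=0)
for n in ("scene","top"):
    c=vision.camera(n); cv2.imwrite(f"pics/{n}0.png",c["image"])
    for q in Z:
        r=vision.place_of(c,q)[:2]
        print(n,q,[(round(k["score"],2),np.round(k["position"],1),atz(c,k["position"],Z[q])[:2]) for k in r])
o=bot.get_obs();print(o["eef_pos"],o["tool_rot"],R.from_quat(o["tool_rot"]).as_matrix(),o["clock"],o["grip_width"])
E
python3 a.py
```

```text
scene box []
scene lid_hinge [(0.7, array([342.8, 219.1]), array([0.727 , 0.1137]))]
scene rail_mid [(0.89, array([247.7, 186.7]), array([0.4739, 0.0738]))]
scene catch_slot [(0.88, array([264.2, 194.2]), array([0.5149, 0.0895]))]
scene wing [(0.68, array([285.3, 192.7]), array([0.5784, 0.0917]))]
scene blade_way [(0.7, array([236.9, 200.6]), array([0.4878, 0.0176]))]
scene jar []
scene offcut [(0.91, array([168.8, 289.7]), array([ 0.487 , -0.2096]))]
scene spare_filter [(0.78, array([230.7, 323. ]), array([ 0.6584, -0.1946])), (0.32, array([260.1, 193.6]), array([0.3694, 0.2488]))]
top box [(0.75, array([266. , 268.4]), array([0.461 , 0.0939])), (0.56, array([260.3, 205.5]), array([0.6101, 0.1111]))]
top lid_hinge [(0.93, array([254.3, 146.8]), array([0.7279, 0.1214]))]
top rail_mid [(0.57, array([265.9, 267.1]), array([0.4699, 0.0894]))]
top catch_slot [(0.7, array([266.5, 246.3]), array([0.5137, 0.0897]))]
top wing [(0.7, array([259.1, 213.8]), array([0.5814, 0.106 ]))]
top blade_way [(0.83, array([294.4, 265.6]), array([0.4741, 0.0292])), (0.71, array([253.6, 148.7]), array([0.7229, 0.1225]))]
top jar [(0.61, array([141.4, 260.3]), array([0.4732, 0.3905]))]
top offcut [(0.56, array([391.7, 252.3]), array([ 0.506 , -0.2028]))]
top spare_filter [(0.89, array([384.1, 189.5]), array([ 0.6549, -0.183 ]))]
[ 0.2165 -0.4507  0.2313] [ 0.975  0.222 -0.     0.   ] [[ 0.9014  0.433  -0.    ]
 [ 0.433  -0.9014 -0.    ]
 [-0.      0.     -1.    ]] 1.0 0.08516660869001898
```

View pics/scene0.png

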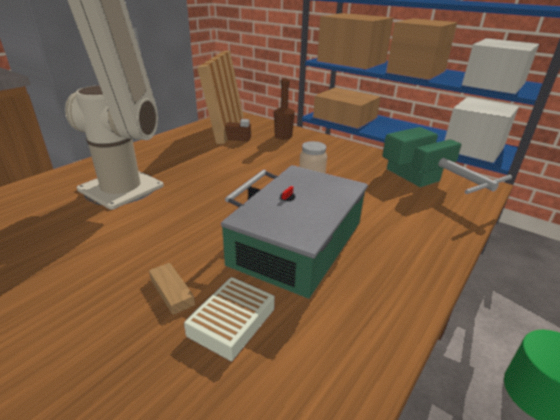

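View pics/top0.png

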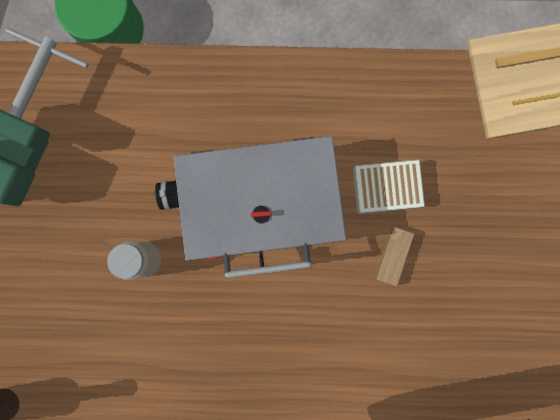

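The scene picture shows the box in the middle with the rail towards the robot. In the top picture the lid corners are about (174,156), (332,139), (344,240), (186,258), the rail runs (228,275)–(309,265), the blade is a dark spot near (262,259), the wing is at (261,214), and the jar, offcut and filter stand clear at the sides.

```bash
cat > b.py <<'E'
from h import *
np.set_printoptions(precision=4,suppress=True)
c=vision.camera("top");im=c["image"];z=c["z_map"]
Rm=cv2.Rodrigues(np.array(c["rvec"]))[0];t=np.array(c["tvec"]).ravel()
v,u=np.mgrid[0:420,0:560];P=np.stack([u,v,np.ones_like(u)],-1)@np.linalg.inv(c["K"]).T*z[...,None]
W=(P-t)@Rm
print("cam",-Rm.T@t, c["K"][0])
m=((W[...,2]>.115)&(W[...,2]<.145)&(u>165)&(u<350)&(v>130)&(v<262)).astype(np.uint8)
m=cv2.morphologyEx(m,cv2.MORPH_OPEN,np.ones((13,13)))
pts=W[m>0];print("lidz",np.median(pts[:,2]),len(pts))
r=cv2.minAreaRect(pts[:,:2].astype(np.float32));print(r)
print(cv2.boxPoints(r))
a=np.deg2rad(r[2]); 
ra=(W[...,2]>.125)&(W[...,2]<.15)&(u>222)&(u<316)&(v>258)&(v<280)&(m==0)
q=W[ra];print("rail n",len(q),"z",np.median(q[:,2]));f=np.polyfit(q[:,1],q[:,0],1);print(f,np.arctan(-f[0]),q[:,1].min(),q[:,1].max(),q[:,0].mean())
red=(im[...,2]>120)&(im[...,1]<60)&(im[...,0]<60)&(v>195)&(v<235)&(u>230)&(u<300)
q=W[red&(W[...,2]>.14)];print("wing",len(q),q.mean(0),cv2.minAreaRect(q[:,:2].astype(np.float32)))
cv2.imwrite("pics/crop1.png",cv2.resize(im[195:285,215:325],None,fx=7,fy=6.5,interpolation=cv2.INTER_CUBIC)[:600])
for vv in range(250,268):
  print(vv,[int(x) for x in im[vv,252:274].mean(-1)])
E
python3 b.py
```

```text
cam [0.5171 0.0509 1.2141] [510.6512   0.     279.7316]
lidz 0.1326798376594265 15761
((0.6181480288505554, 0.10896666347980499), (0.22867798805236816, 0.34421902894973755), 8.574344635009766)
[[ 0.4794  0.2621]
 [ 0.5307 -0.0783]
 [ 0.7569 -0.0442]
 [ 0.7055  0.2962]]
rail n 666 z 0.13978376443232365
[-0.101   0.4765] 0.10066318565324524 -0.0033143682245286364 0.17873842439878562 0.46703441897956444
wing 82 [0.5804 0.1017 0.1683] ((0.5598100423812866, 0.07703864574432373), (0.09514833986759186, 0.031276483088731766), 49.60482406616211)
250 [134, 133, 133, 132, 132, 130, 128, 120, 117, 112, 109, 116, 121, 114, 108, 102, 101, 95, 90, 93, 103, 104]
251 [120, 115, 109, 110, 112, 109, 104, 81, 59, 54, 64, 90, 103, 106, 105, 106, 104, 105, 104, 104, 104, 105]
252 [84, 78, 74, 72, 74, 83, 87, 58, 41, 41, 68, 97, 104, 103, 103, 101, 103, 105, 104, 102, 104, 103]
253 [87, 88, 89, 87, 88, 101, 99, 59, 38, 38, 62, 99, 104, 105, 105, 106, 105, 105, 103, 104, 104, 107]
254 [111, 109, 108, 108, 110, 105, 107, 66, 41, 43, 46, 98, 108, 105, 107, 105, 106, 105, 104, 105, 105, 106]
255 [106, 106, 106
[... 666 characters left out ...]
5, 107, 77, 48, 39, 22, 57, 98, 105, 103, 106, 105, 104, 105, 104, 106, 105]
262 [102, 102, 103, 101, 102, 104, 103, 78, 51, 38, 21, 37, 95, 103, 106, 107, 100, 104, 107, 105, 103, 104]
263 [102, 101, 99, 101, 102, 102, 102, 87, 55, 38, 26, 25, 90, 103, 101, 102, 101, 104, 102, 102, 103, 101]
264 [94, 95, 99, 96, 95, 97, 97, 97, 61, 38, 25, 25, 87, 97, 102, 101, 99, 99, 102, 99, 102, 99]
265 [96, 94, 95, 95, 95, 96, 95, 91, 58, 38, 31, 25, 81, 94, 92, 93, 94, 93, 101, 104, 108, 103]
266 [95, 97, 95, 95, 98, 94, 91, 96, 65, 53, 57, 65, 90, 99, 96, 100, 105, 111, 115, 119, 125, 128]
267 [97, 100, 100, 107, 108, 101, 103, 105, 98, 101, 106, 118, 126, 127, 130, 134, 136, 137, 138, 140, 144, 142]
```

View pics/crop1.png

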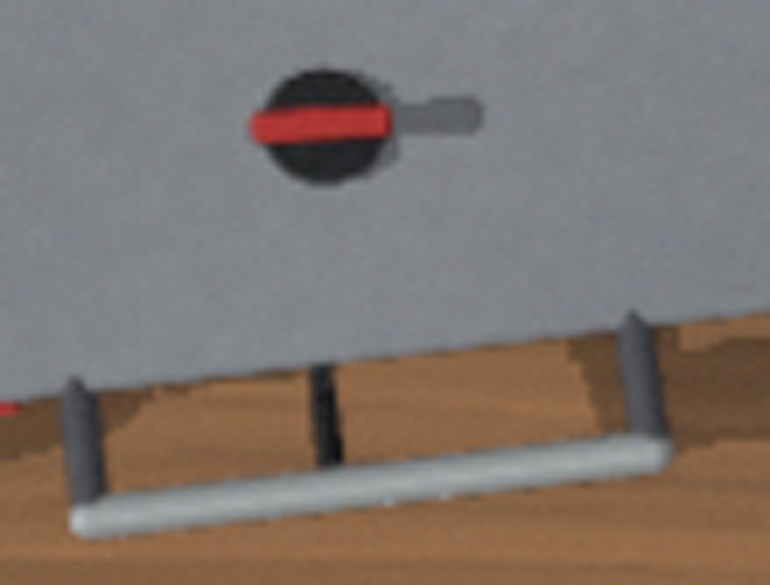

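The crop shows the wing pointing along the lid at roughly (261,214), the rail from (226,275) to (310,264), and the blade at about (261.5,258), slightly to the +y side of the rail's middle. Next I refine the box pose with line fits.

```bash
cat > c.py <<'E'
from h import *
np.set_printoptions(precision=4,suppress=True)
c=vision.camera("top");im=c["image"].astype(int);g=cv2.GaussianBlur(c["image"],(3,3),0).astype(int)
sat=g.max(-1)-g.min(-1)  # lid grey vs wood
def line(pts,z):
    W=np.array([atz(c,p,z)[:2] for p in pts]); 
    vx,vy,x,y=cv2.fitLine(W.astype(np.float32),cv2.DIST_HUBER,0,.001,.001).ravel(); return np.array([x,y]),np.array([vx,vy])
def cross(f,lo,hi):
    s=f[lo:hi]; d=np.abs(np.diff(s)); return lo+np.argmax(d)+.5
F=[(u,cross(sat[:,u],int(258-(u-186)*.114)-8,int(258-(u-186)*.114)+8)) for u in list(range(190,222))+list(range(315,340))]
B=[(u,cross(sat[:,u],int(156-(u-174)*.108)-8,int(156-(u-174)*.108)+8)) for u in range(182,328)]
L=[(cross(sat[v],int(174+(v-156)*.118)-8,int(174+(v-156)*.118)+8),v) for v in list(range(162,178))+list(range(215,252))]
Rr=[(cross(sat[v],int(332+(v-139)*.119)-8,int(332+(v-139)*.119)+8),v) for v in range(146,234)]
ls={}
for n,p,z in (("F",F,.132),("B",B,.132),("L",L,.132),("R",Rr,.132)):
    ls[n]=line(p,z); d=ls[n][1]; d=d*np.sign(d[np.argmax(abs(d))])
    print(n,ls[n][0],"yaw",np.arctan2(-d[0],d[1]) if n in "FB" else np.arctan2(d[1],d[0]))
def X(a,b):
    (p,d),(q,e)=ls[a],ls[b]; s=np.linalg.solve(np.c_[d,-e],q-p); return p+s[0]*d
K=[X("F","L"),X("F","R"),X("B","R"),X("B","L")];print(np.array(K),np.mean(K,0),np.linalg.norm(K[0]-K[1]),np.linalg.norm(K[0]-K[3]))
e1,e2=atz(c,(226.4,275.5),.134),atz(c,(310,263.9),.134);print("rail ends",e1,e2,(e1+e2)/2,np.linalg.norm(e1-e2))
for p in ((261.5,254),(262,259),(262.5,264)): print("blade",atz(c,p,.124))
for p in ((251,214.5),(270.5,213.5),(261,214)): print("wing",atz(c,p,.155))
E
python3 c.py
```

```text
F [0.5034 0.1054] yaw 0.1498347
B [0.7258 0.1487] yaw 0.14869842
L [0.5786 0.2762] yaw 0.14805457
R [ 0.638  -0.0624] yaw 0.14922121
[[ 0.4798  0.2615]
 [ 0.5312 -0.0785]
 [ 0.7548 -0.0449]
 [ 0.7039  0.2949]] [0.6174 0.1083] 0.34383908 0.22656932
rail ends [0.4503 0.1723 0.134 ] [ 0.4788 -0.0033  0.134 ] [0.4646 0.0845 0.134 ] 0.1778921379706466
blade [0.4971 0.0998 0.124 ]
blade [0.4865 0.0985 0.124 ]
blade [0.4759 0.0972 0.124 ]
wing [0.579  0.1223 0.155 ]
wing [0.582  0.0818 0.155 ]
wing [0.5806 0.1016 0.155 ]
```

```bash
python3 -m creep '[[[47.3,-28.4,0],[0,0,0]],[[47.3,-28.4,0],[0,0,0]],[[47.3,-28.4,0],[0,0,0]],[[47.3,-28.4,0],[0,0,0]],[[47.3,-28.4,0],[0,0,0]],[[47.3,-28.4,0],[0,0,0]],[[47.3,-28.4,0],[0,0,0]],[[47.3,-28.4,0],[0,0,0]],[[47.3,-28.4,0],[0,0,0]],[[47.3,-28.4,0],[0,0,0]],[[47.3,-28.4,0],[0,0,0]],[[47.3,-28.4,0],[0,0,0]]]' 40
python3 -m creep '[[[0,0,0],[0,0,-0.18]],[[0,0,0],[0,0,-0.18]],[[0,0,0],[0,0,-0.18]],[[0,0,0],[0,0,-0.18]],[[0,0,0],[0,0,-0.18]],[[0,0,0],[0,0,-0.18]],[[0,0,0],[0,0,-0.18]],[[0,0,0],[0,0,-0.18]],[[0,0,0],[0,0,-0.18]],[[0,0,0],[0,0,-0.18]],[[0,0,0],[0,0,-0.18]],[[0,0,0],[0,0,-0.18]]]'
python3 -m creep '[[[0,0,0],[0,0,-0.18]],[[0,0,0],[0,0,-0.18]],[[0,0,0],[0,0,-0.18]],[[0,0,0],[0,0,-0.18]],[[0,0,0],[0,0,-0.18]],[[0,0,0],[0,0,-0.18]],[[0,0,0],[0,0,-0.18]],[[0,0,0],[0,0,-0.18]],[[0,0,0],[0,0,-0.18]],[[0,0,0],[0,0,-0.18]],[[0,0,0],[0,0,-0.18]],[[0,0,0],[0,0,-0.18]]]'
cat > s.py <<'E'
from h import *
np.set_printoptions(precision=4,suppress=True)
o=bot.get_obs();M=R.from_quat(o["tool_rot"]).as_matrix()
print("t",o["clock"],"q",np.array(o["joint_pos"]),"p",np.array(o["eef_pos"]),"F",np.array(o["ft_force"]),"w",o["grip_width"]);print(M)
import sys
if len(sys.argv)>3: print("tool delta mm",M.T@(np.array([float(a) for a in sys.argv[1:4]])-o["eef_pos"])*1000)
if len(sys.argv)>3 or 1:
    ex=np.array([.989,.148,0]);ey=np.array([-.148,.989,0]);d=np.array(o["eef_pos"])-[.507,.0915,0];print("box",d@ex*1e3,d@ey*1e3,d[2]*1e3)
E
python3 s.py .581 .102 .14
```

```text
clock: 2.6
eef_pos: [0.5814, 0.1039, 0.2313]
tool_rot: [0.975, 0.222, 0.0, 0.0]
ft_force: [0.4, -0.8, 0.2]
grip_width: 0.0401
grasp_force: 0.0
clock: 4.1
eef_pos: [0.5806, 0.1022, 0.2312]
tool_rot: [0.261, 0.965, -0.0, -0.0]
ft_force: [0.5, 0.0, 0.3]
grip_width: 0.0401
grasp_force: 0.0
clock: 5.6
eef_pos: [0.5805, 0.1023, 0.2312]
tool_rot: [0.728, -0.685, -0.0, 0.0]
ft_force: [-0.4, 1.1, 0.3]
grip_width: 0.04
grasp_force: 0.0
t 5.6 q [ 0.1744  0.4218  0.2612  1.4104 -0.     -1.4578] p [0.5805 0.1023 0.2312] F [-0.4078  1.0661  0.2825] w 0.03997158070593361
[[ 0.0613 -0.9981 -0.0003]
 [-0.9981 -0.0613 -0.0001]
 [ 0.0001  0.0003 -1.    ]]
tool delta mm [ 0.2747 -0.4669 91.1568]
box 74.32525960304096 -0.24986472162180248 231.15689503264826
```

```bash
python3 -m creep '[[[0,0,23],[0,0,0]],[[0,0,23],[0,0,0]],[[0,0,23],[0,0,0]],[[0,0,23],[0,0,0]],[[0,0,0],[0,0,0]]]' 
python3 -m creep '[[[0,0,0],[0,0,0]],[[0,0,0],[0,0,0]],[[0,0,0],[0,0,0]],[[0,0,0],[0,0,0]]]' 0
python3 -m creep '[[[0,0,0],[0,0,0.17]],[[0,0,0],[0,0,0.17]],[[0,0,0],[0,0,0.17]],[[0,0,0],[0,0,0.17]],[[0,0,0],[0,0,0.17]],[[0,0,0],[0,0,0.17]],[[0,0,0],[0,0,0.17]],[[0,0,0],[0,0,0.17]],[[0,0,0],[0,0,0.12]],[[0,0,0],[0,0,0]]]'
python3 s.py
```

```text
clock: 6.22
eef_pos: [0.5795, 0.1021, 0.1377]
tool_rot: [0.726, -0.687, -0.001, 0.001]
ft_force: [0.5, 0.1, 0.4]
grip_width: 0.0397
grasp_force: 0.0
clock: 6.72
eef_pos: [0.5815, 0.1024, 0.1406]
tool_rot: [0.726, -0.687, 0.001, -0.001]
ft_force: [0.2, -0.1, 6.1]
grip_width: 0.0083
grasp_force: 60.5
clock: 7.98
eef_pos: [0.5826, 0.1015, 0.1406]
tool_rot: [-0.073, 0.997, -0.001, 0.002]
ft_force: [4.5, -3.7, 4.8]
grip_width: 0.0083
grasp_force: 60.6
t 7.975 q [ 0.1735  0.4674  0.0934  1.1922 -0.002   0.0271] p [0.5826 0.1015 0.1406] F [ 4.4904 -3.7451  4.7553] w 0.008289821638556495
[[-0.9893 -0.1458  0.0049]
 [-0.1459  0.9893 -0.0012]
 [-0.0047 -0.0019 -1.    ]]
box 76.2875230307151 -1.314007214985015 140.63338555382154
```

```bash
python3 -m creep '[[[0,0,0],[0,0,0]],[[0,0,0],[0,0,0]],[[0,0,0],[0,0,0]],[[0,0,-40],[0,0,0]],[[0,0,-50],[0,0,0]],[[-0,0,-50],[0,0,0]]]' 40
python3 -m creep '[[[50,0,0],[0,0,0]],[[50,0,0],[0,0,0]],[[50,0,0],[0,0,0]],[[50,0,0],[0,0,0]],[[40,0,0],[0,0,0]],[[0,0,0],[0,0,0]]]' 0
python3 - <<'E'
from h import *
c=vision.camera("top");cv2.imwrite("pics/crop2.png",cv2.resize(c["image"][190:290,200:340],None,fx=5,fy=5,interpolation=cv2.INTER_CUBIC))
E
python3 s.py
```

```text
clock: 8.72
eef_pos: [0.5799, 0.1024, 0.2803]
tool_rot: [-0.073, 0.997, 0.0, -0.001]
ft_force: [1.8, -0.4, 0.2]
grip_width: 0.0401
grasp_force: 0.0
clock: 9.48
eef_pos: [0.3405, 0.067, 0.2795]
tool_rot: [-0.073, 0.997, 0.0, -0.0]
ft_force: [0.7, -0.4, 0.7]
grip_width: 0.0002
grasp_force: 0.0
t 9.525 q [ 0.194  -0.0816 -0.2244  1.4266  0.0002  0.0472] p [0.3424 0.0673 0.2797] F [ 0.0877  0.6368 -0.1779] w 0.00032446671859188357
[[-0.9892 -0.1463  0.0013]
 [-0.1463  0.9892  0.0005]
 [-0.0014  0.0003 -1.    ]]
box -166.40023839547536 0.4678986216787064 279.67562090650716
```

View pics/crop2.png

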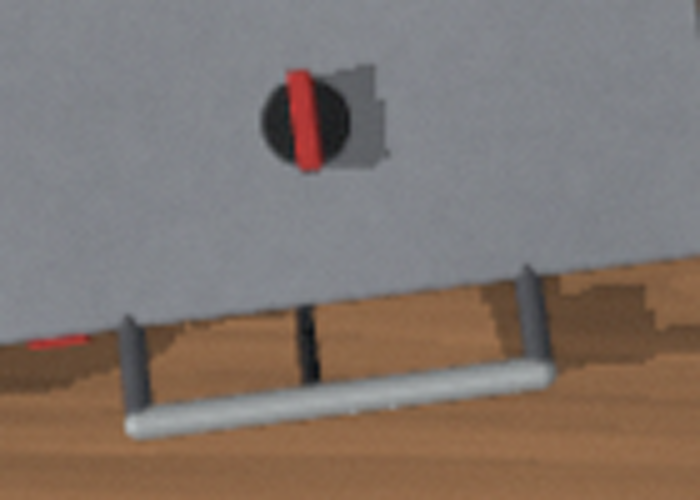

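The crop shows the wing turned across at (305,120), about 90° from where it was, so the latch is open. Next I pitch the tool to come in under the rail.

```bash
python3 -m creep '[[[-15,-10,38],[0,0,0]],[[-15,-10,38],[0,0,0]],[[-15,-10,38],[0,0,0]],[[-15,-10,38],[0,0,0]],[[0,0,0],[0,-0.17,0]],[[0,0,0],[0,-0.17,0]],[[0,0,0],[0,0,0]]]'; python3 s.py
python3 -m creep '[[[0,0,0],[0,-0.17,0]],[[0,0,0],[0,-0.17,0]],[[0,0,0],[0,-0.17,0]],[[0,0,0],[0,-0.17,0]],[[0,0,0],[0,0,0]]]'; python3 s.py
```

```text
clock: 10.4
eef_pos: [0.402, 0.0359, 0.1228]
tool_rot: [-0.072, 0.984, 0.012, 0.164]
ft_force: [0.6, -0.4, -0.6]
grip_width: -0.0
grasp_force: 0.0
t 10.4 q [ 0.0699 -0.0954 -0.7309  0.6063  0.0254 -0.0717] p [0.402  0.0359 0.1228] F [ 0.6247 -0.4162 -0.5583] w -1.6620892408038197e-05
[[-0.936  -0.1455  0.3204]
 [-0.1374  0.9894  0.0479]
 [-0.324   0.0008 -0.9461]]
box -112.05586787560935 -39.47575892667151 122.78484304305431
clock: 11.02
eef_pos: [0.4597, 0.0321, 0.2]
tool_rot: [-0.067, 0.891, 0.037, 0.447]
ft_force: [0.1, -0.9, 0.5]
grip_width: -0.0002
grasp_force: 0.0
t 11.025 q [-0.0285 -0.2988 -1.0797 -0.1329  0.1494 -0.105 ] p [0.4597 0.0321 0.2   ] F [ 0.1315 -0.9016  0.5304] w -0.00020765254991061223
[[-0.5906 -0.1532  0.7923]
 [-0.0869  0.9882  0.1263]
 [-0.8023  0.0058 -0.5969]]
box -55.56456264067247 -51.75035464731457 199.9611422845877
```

```bash
cat > k.py <<'E'
from h import *
from scipy.optimize import least_squares
D=[(.241,.005,.5,.2313,np.pi/2),(.4218,.2612,.5895,.2312,np.pi/2),(.4674,.0934,.5914,.1406,np.pi/2),(-.0816,-.2244,.349,.2797,np.pi/2),
(-.0954,-.7309,.4036,.1228,np.arcsin(.9461)),(-.2988,-1.0797,.4608,.2,np.arcsin(.5969))]
def fk(x,q2,q3,p):
    r0,z0,A,B,a,b,L=x
    return r0+A*np.sin(q2+a)+B*np.cos(q2-q3+b)+L*np.cos(p), z0+A*np.cos(q2+a)-B*np.sin(q2-q3+b)-L*np.sin(p)
f=lambda x:np.concatenate([[fk(x,d[0],d[1],d[4])[0]-d[2],fk(x,d[0],d[1],d[4])[1]-d[3]] for d in D])
s=least_squares(f,[0,.2,.3,.3,0,0,.25]);print(s.x,s.cost,abs(s.fun).max())
for deg in (30,40,45,50,60,70):
  for r,z in ((.42,.1),(.45,.1),(.48,.1),(.50,.115)):
    p=np.deg2rad(deg)
    g=min((least_squares(lambda q:np.array(fk(s.x,q[0],q[1],p))-(r,z),i) for i in ([.0,-.6],[.4,-.2],[-.3,-1])),key=lambda g:g.cost)
    q=g.x;print(deg,r,z,q.round(2),"j4",round(p-q[0]+q[1],2),"ok" if g.cost<1e-8 and q[1]>-1.06 else "NO")
E
python3 k.py
```

```text
[ 0.00126388  0.23335828  0.4940408   0.38957457  0.00120385 -0.02502847
  0.40020016] 1.209144003726647e-06 0.0009140851329169086
30 0.42 0.1 [ 0.82 -1.6 ] j4 -1.9 NO
30 0.45 0.1 [ 0.52 -1.45] j4 -1.45 NO
30 0.48 0.1 [ 0.43 -1.36] j4 -1.26 NO
30 0.5 0.115 [ 0.3  -1.28] j4 -1.06 NO
40 0.42 0.1 [-0.02 -1.3 ] j4 -0.58 NO
40 0.45 0.1 [ 0.04 -1.24] j4 -0.58 NO
40 0.48 0.1 [ 0.09 -1.17] j4 -0.56 NO
40 0.5 0.115 [ 0.06 -1.11] j4 -0.47 NO
45 0.42 0.1 [-0.11 -1.2 ] j4 -0.31 NO
45 0.45 0.1 [-0.04 -1.14] j4 -0.32 NO
45 0.48 0.1 [ 0.03 -1.08] j4 -0.32 NO
45 0.5 0.115 [ 0.01 -1.02] j4 -0.25 ok
50 0.42 0.1 [-0.13 -1.11] j4 -0.1 NO
50 0.45 0.1 [-0.06 -1.05] j4 -0.12 ok
50 0.48 0.1 [-0.   -0.99] j4 -0.12 ok
50 0.5 0.115 [-0.   -0.93] j4 -0.06 ok
60 0.42 0.1 [-0.11 -0.93] j4 0.23 ok
60 0.45 0.1 [-0.05 -0.87] j4 0.22 ok
60 0.48 0.1 [ 0.02 -0.81] j4 0.22 ok
60 0.5 0.115 [ 0.03 -0.75] j4 0.27 ok
70 0.42 0.1 [-0.03 -0.76] j4 0.5 ok
70 0.45 0.1 [ 0.03 -0.7 ] j4 0.5 ok
70 0.48 0.1 [ 0.09 -0.63] j4 0.5 ok
70 0.5 0.115 [ 0.1  -0.57] j4 0.55 ok
```

```bash
cat > g.py <<'E'
from h import *
import sys
np.set_printoptions(precision=3,suppress=True)
o=bot.get_obs();M=R.from_quat(o["tool_rot"]).as_matrix()
x,y,z,deg=[float(a) for a in sys.argv[1:5]]
ex=np.array([.989,.148,0]);ey=np.array([-.148,.989,0]);p=np.deg2rad(deg);ez=np.array([0,0,1.])
T=np.c_[-np.sin(p)*ex-np.cos(p)*ez,ey,np.cos(p)*ex-np.sin(p)*ez]
tgt=np.array([.507,.0915,0])+(x*ex+y*ey)/1e3+ez*z/1e3
P=np.array(o["eef_pos"]);d=P-[.507,.0915,0]
rv=R.from_matrix(M.T@T).as_rotvec()
print("t %.2f"%o["clock"],"box",np.array([d@ex,d@ey,d[2]])*1e3,"pitch",np.rad2deg(np.arcsin(-M[2,2])),"q",np.array(o["joint_pos"]))
f=np.array(o["ft_force"]);print("F box",np.array([f@ex,f@ey,f[2]]))
print("turn now",rv,"shift before turn",M.T@(tgt-P)*1e3,"shift after turn",T.T@(tgt-P)*1e3)
E
python3 -m creep '[[[0,0,0],[0,0,0]]]' >/dev/null; python3 g.py -91 -45 170 55
```

```text
t 11.15 box [-58.582 -50.715 195.882] pitch 37.11278632482108 q [-0.027 -0.298 -1.084 -0.13   0.149 -0.105]
F box [ 0.13   0.105 -0.843]
turn now [ 0.01   0.312 -0.001] shift before turn [ 40.213   5.728 -10.181] shift after turn [41.403  5.714  2.606]
```

```bash
python3 -m creep '[[[13,2,-3],[0.005,0.156,0]],[[13,2,0],[0.005,0.156,0]],[[14,2,1],[0,0,0]],[[0,0,0],[0,0,0]]]' >/dev/null; python3 g.py -91 -45 170 55
```

```text
t 11.65 box [-91.096 -44.158 166.956] pitch 54.68418617965962 q [ 0.033 -0.274 -0.885  0.346  0.067 -0.094]
F box [-0.183  0.742 -0.874]
turn now [ 0.001  0.006 -0.   ] shift before turn [-1.837 -0.841 -2.43 ] shift after turn [-1.823 -0.843 -2.44 ]
```

```bash
python3 -m creep '[[[4,0,0],[0,0,0]],[[0,0,32],[0,0,0]],[[0,0,32],[0,0,0]],[[0,0,30],[0,0,0]],[[0,0,0],[0,0,0]]]'; python3 g.py -31 -45 87 55
```

```text
clock: 12.28
eef_pos: [0.475, 0.0414, 0.0884]
tool_rot: [-0.07, 0.951, 0.023, 0.302]
ft_force: [0.0, 0.1, 0.6]
grip_width: -0.0002
grasp_force: 0.0
t 12.28 box [-39.082 -44.776  88.364] pitch 54.786016972144836 q [ 0.051  0.022 -0.932  0.005  0.056 -0.078]
F box [0.033 0.094 0.642]
turn now [-0.     0.004 -0.001] shift before turn [-5.816 -0.219  5.774] shift after turn [-5.838 -0.225  5.753]
```

```bash
python3 -m creep '[[[-2,0,2],[0,0,0]],[[-2,0,2],[0,0,0]],[[-1,0,1],[0,0,0]],[[0,0,0],[0,0,0]]]'>/dev/null; python3 g.py -31 -45 87 55;  python3 -m creep '[[[-1.1,0,-1.6],[0,0,0]],[[-1.1,0,-1.6],[0,0,0]],[[0,0,0],[0,0,0]]]'>/dev/null; python3 g.py -31 -45 87 55
```

```text
t 12.78 box [-34.086 -44.675  88.048] pitch 54.854761831387286 q [ 0.054  0.033 -0.921  0.006  0.054 -0.077]
F box [-7.573 -0.09  -3.638]
turn now [-0.     0.003 -0.001] shift before turn [-1.92  -0.323  2.633] shift after turn [-1.926 -0.326  2.628]
t 13.15 box [-34.283 -44.62   91.669] pitch 54.888447404102564 q [ 0.054  0.023 -0.915  0.022  0.054 -0.077]
F box [-7.75  -0.297 -4.16 ]
turn now [-0.     0.002 -0.001] shift before turn [-0.    -0.38   5.707] shift after turn [-0.011 -0.382  5.707]
```

```bash
python3 -m creep '[[[-1.1,0,-1.6],[0,0,0]],[[-1.1,0,-1.6],[0,0,0]],[[-0.6,0,-0.8],[0,0,0]],[[0,0,0],[0,0,0]]]'>/dev/null; python3 g.py -31 -45 87 55
python3 - <<'E'
from h import *
c=vision.camera("scene");cv2.imwrite("pics/s3.png",cv2.resize(c["image"][130:260,190:380],None,fx=4,fy=4,interpolation=cv2.INTER_CUBIC))
E
```

```text
t 13.65 box [-35.203 -44.54   95.814] pitch 54.99308522555231 q [ 0.054  0.011 -0.909  0.043  0.054 -0.076]
F box [-8.933  0.332 -3.832]
turn now [-0.     0.    -0.001] shift before turn [ 1.614 -0.463  9.63 ] shift after turn [ 1.613 -0.462  9.63 ]
```

View pics/s3.png

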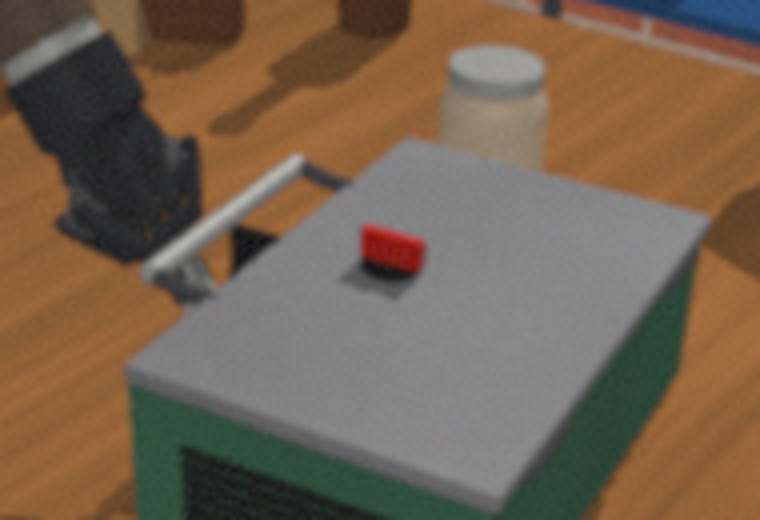

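The picture shows the gripper at the -y end of the rail with the fingers below it, and the blade (dark, at (250,250)) clear of them. How far the lid has risen is hard to see, so I fit its plane from depth.

```bash
cat > lid.py <<'E'
from h import *
def lid():
    c=vision.camera("top");z=c["z_map"];Rm=cv2.Rodrigues(np.array(c["rvec"]))[0];t=np.array(c["tvec"]).ravel()
    v,u=np.mgrid[0:420,0:560];W=(np.stack([u,v,np.ones_like(u)],-1)@np.linalg.inv(c["K"]).T*z[...,None]-t)@Rm
    b=(W-[.507,.0915,0]);X=b[...,0]*.989+b[...,1]*.148;Y=-b[...,0]*.148+b[...,1]*.989
    m=(z>0)&(X>10)&(X<205)&(abs(Y)<160)&(W[...,2]>.11)&((abs(Y)>35)|(X>120))
    th=0.
    for _ in range(4):
        a=np.polyfit(X[m],W[...,2][m],1); m=m&(abs(W[...,2]-np.polyval(a,X))<.006)
    return np.arctan(-a[0]),m.sum()
if __name__=="__main__": print("lid",lid())
E
sed -i 's/X>10)&(X<205)/X>.01)\&(X<.205)/;s/abs(Y)<160/abs(Y)<.16/;s/abs(Y)>35)|(X>120/abs(Y)>.035)|(X>.12/' lid.py; python3 lid.py
```

```text
lid (np.float64(0.012300298837710031), np.int64(11999))
```

```bash
python3 -m creep '[[[-1.1,0,-1.6],[0,0,0]],[[-1.1,0,-1.6],[0,0,0]],[[0,0,0],[0,0,0]]]'>/dev/null; python3 g.py -31 -45 87 55; python3 lid.py;python3 -m creep '[[[-1.1,0,-1.6],[0,0,0]],[[0,0,0],[0,0,0]]]'>/dev/null; python3 g.py -31 -45 87 55; python3 lid.py
```

```text
t 14.12 box [-35.406 -44.524  99.656] pitch 55.00404602434009 q [ 0.054  0.001 -0.903  0.058  0.054 -0.077]
F box [-11.084  -0.557  -3.647]
turn now [-0.    -0.    -0.001] shift before turn [ 3.65  -0.48  12.894] shift after turn [ 3.651 -0.477 12.894]
lid (np.float64(0.020261369128737928), np.int64(12002))
t 14.43 box [-35.457 -44.532 101.504] pitch 55.01195969193062 q [ 0.054 -0.004 -0.9    0.066  0.054 -0.077]
F box [-9.696 -0.09  -2.884]
turn now [-0.    -0.    -0.001] shift before turn [ 4.665 -0.474 14.438] shift after turn [ 4.669 -0.47  14.437]
lid (np.float64(0.026023856197964844), np.int64(11972))
```

```bash
python3 -m creep '[[[-1.1,0,-1.6],[0,0,0]],[[-1.1,0,-1.6],[0,0,0]],[[0,0,0],[0,0,0]]]'>/dev/null; python3 g.py -31 -45 87 55; python3 lid.py;python3 -m creep '[[[-1.1,0,-1.6],[0,0,0]],[[0,0,0],[0,0,0]]]'>/dev/null; python3 g.py -31 -45 87 55; python3 lid.py
```

```text
t 14.85 box [-35.11  -44.522 105.663] pitch 54.9666839682701 q [ 0.054 -0.013 -0.894  0.081  0.054 -0.077]
F box [-8.358 -0.446 -3.253]
turn now [-0.     0.001 -0.001] shift before turn [ 7.348 -0.487 17.641] shift after turn [ 7.338 -0.479 17.645]
lid (np.float64(0.04123258672093571), np.int64(12008))
t 15.15 box [-35.014 -44.53  107.572] pitch 54.96338208723851 q [ 0.054 -0.018 -0.89   0.089  0.054 -0.077]
F box [-6.681 -0.997 -5.68 ]
turn now [-0.     0.001 -0.001] shift before turn [ 8.524 -0.48  19.147] shift after turn [ 8.512 -0.471 19.153]
lid (np.float64(0.04785937404320525), np.int64(12030))
```

```bash
python3 -m creep '[[[2,0,4],[0,0,0]],[[0,0,6],[0,0,0]],[[0,9,0],[0,0,0]],[[0,9,0],[0,0,0]],[[0,8,0],[0,0,0]],[[0,0,0],[0,0,0]]]'>/dev/null; python3 g.py -31 -45 87 55; python3 lid.py;python3 -m creep '[[[0,4,0],[0,0,0]],[[0,3,0],[0,0,0]],[[0,0,0],[0,0,0]]]'>/dev/null; python3 g.py -31 -45 87 55;python3 -m creep '[[[0,3,0],[0,0,0]],[[0,0,0],[0,0,0]]]'>/dev/null; python3 g.py -31 -45 87 55;python3 -m creep '[[[0,3,0],[0,0,0]],[[0,0,0],[0,0,0]]]'>/dev/null; python3 g.py -31 -45 87 55
```

```text
t 15.95 box [-35.798 -18.191  94.673] pitch 55.52620206560851 q [ 0.139  0.01  -0.905  0.053  0.006 -0.008]
F box [-17.59   -0.828  -3.247]
turn now [ 0.001 -0.009 -0.   ] shift before turn [  0.384 -26.816   9.022] shift after turn [  0.471 -26.81    9.037]
lid (np.float64(0.002629344101372974), np.int64(11964))
t 16.38 box [-35.826 -11.186  94.659] pitch 55.5292126178521 q [ 0.161  0.01  -0.905  0.053 -0.006  0.01 ]
F box [-16.02    0.368  -4.465]
turn now [ 0.001 -0.009 -0.   ] shift before turn [  0.355 -33.828   8.997] shift after turn [  0.441 -33.816   9.042]
t 16.62 box [-35.835  -8.691  94.613] pitch 55.53419904850503 q [ 0.17   0.011 -0.905  0.053 -0.012  0.018]
F box [-17.653   0.591  -3.551]
turn now [ 0.    -0.009 -0.   ] shift before turn [  0.316 -36.311   9.007] shift after turn [  0.406 -36.31    9.009]
t 16.88 box [-35.838  -5.319  94.635] pitch 55.53353878435696 q [ 0.18   0.011 -0.905  0.054 -0.017  0.026]
F box [-18.215   2.075  -3.334]
turn now [ 0.001 -0.009  0.   ] shift before turn [  0.339 -39.693   8.981] shift after turn [  0.417 -39.682   9.029]
```

```bash
python3 -m creep '[[[0,-6,0],[0,0,0]],[[0,-7,0],[0,0,0]],[[0,-7,0],[0,0,0]],[[0,0,0],[0,0,0]]]'>/dev/null; python3 g.py -34 -25 90 55; python3 -m creep '[[[3,0,0],[0,0,0]],[[3,0,0],[0,0,0]],[[0,0,0],[0,0,0]]]'>/dev/null; python3 g.py -34 -25 90 55
python3 - <<'E'
from h import *
from lid import lid
print(lid())
c=vision.camera("scene");cv2.imwrite("pics/s4.png",cv2.resize(c["image"][150:230,190:300],None,fx=7,fy=7,interpolation=cv2.INTER_CUBIC))
E
```

```text
t 17.38 box [-35.816 -26.322  94.657] pitch 55.528512997212445 q [ 0.115  0.011 -0.905  0.054  0.018 -0.026]
F box [-18.702  -1.928  -3.348]
turn now [-0.002 -0.009 -0.002] shift before turn [1.142 1.327 4.865] shift after turn [1.184 1.322 4.856]
t 17.75 box [-35.647 -26.279  95.109] pitch 54.921150139861574 q [ 0.115  0.009 -0.915  0.035  0.018 -0.027]
F box [-8.09  -2.088 -1.913]
turn now [-0.002  0.001 -0.001] shift before turn [1.591 1.285 5.125] shift after turn [1.582 1.278 5.129]
(np.float64(0.0025344511869138018), np.int64(11985))
```

View pics/s4.png

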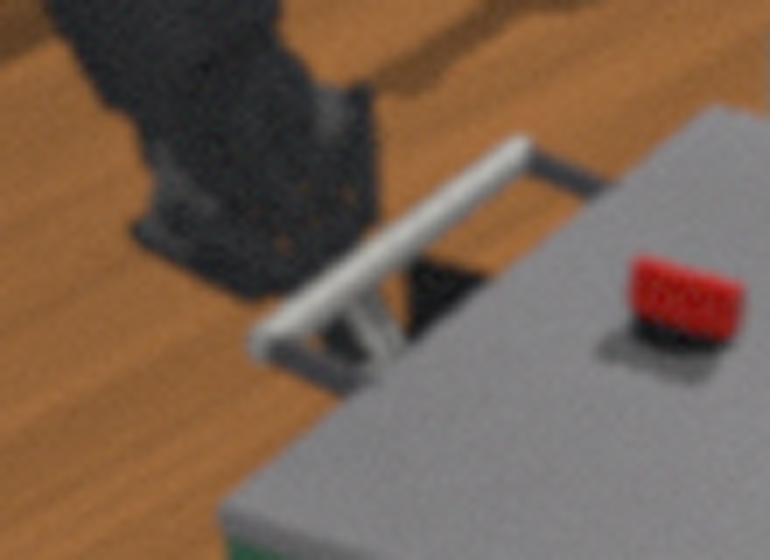

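The picture shows the thin finger under the rail at (380,330) and the lid shut again, with the blade at (440,290) clear. The rail was still loaded when I slid the finger inward, so friction dragged the lid down. I'll release fully first, then lift again.

```bash
python3 -m creep '[[[4,0,0],[0,0,0]],[[3,0,0],[0,0,0]],[[0,0,5],[0,0,0]],[[0,0,0],[0,0,0]]]'>/dev/null; python3 g.py -31 -25 90 55; python3 -m creep '[[[-3,0,0],[0,0,0]],[[-2,0,0],[0,0,0]],[[-1.1,0,-1.6],[0,0,0]],[[-1.1,0,-1.6],[0,0,0]],[[-1.1,0,-1.6],[0,0,0]],[[0,0,0],[0,0,0]]]'>/dev/null; python3 g.py -31 -25 90 55; python3 lid.py
```

```text
t 18.35 box [-34.475 -25.717  89.059] pitch 54.55554210126813 q [ 0.115  0.027 -0.928 -0.003  0.019 -0.027]
F box [-1.976  0.009 -2.387]
turn now [-0.     0.008 -0.   ] shift before turn [-3.375  0.718  1.248] shift after turn [-3.385  0.717  1.222]
t 19.10 box [-34.408 -25.641  94.702] pitch 55.042942540769026 q [ 0.115  0.013 -0.911  0.037  0.019 -0.026]
F box [-8.559  0.655 -3.361]
turn now [-0.    -0.001 -0.001] shift before turn [-0.098  0.641  5.806] shift after turn [-0.094  0.641  5.806]
lid (np.float64(0.01959207298682523), np.int64(11997))
```

```bash
python3 -m creep '[[[-1.1,0,-1.6],[0,0,0]],[[-1.1,0,-1.6],[0,0,0]],[[-1.1,0,-1.6],[0,0,0]],[[0,0,0],[0,0,0]]]'>/dev/null; python3 g.py -31 -25 90 55; python3 lid.py;  python3 -m creep '[[[-0.6,0,-0.8],[0,0,0]],[[0,0,0],[0,0,0]]]'>/dev/null; python3 g.py -31 -25 90 55; python3 lid.py
```

```text
t 19.65 box [-34.954 -25.594 100.173] pitch 55.09397464148432 q [ 0.115 -0.002 -0.903  0.061  0.019 -0.026]
F box [-10.516  -0.359  -2.171]
turn now [-0.    -0.002 -0.001] shift before turn [ 2.58   0.592 10.605] shift after turn [ 2.597  0.594 10.601]
lid (np.float64(0.029011922098833704), np.int64(12005))
t 19.95 box [-34.907 -25.582 101.098] pitch 55.0981031908061 q [ 0.115 -0.004 -0.901  0.065  0.019 -0.026]
F box [-8.45  -0.545 -4.456]
turn now [ 0.    -0.002 -0.001] shift before turn [ 3.146  0.579 11.337] shift after turn [ 3.165  0.581 11.332]
lid (np.float64(0.032092677595819206), np.int64(12017))
```

```bash
python3 -m creep '[[[-1.1,0,-1.6],[0,0,0]],[[-1,0,-1.4],[0,0,0]],[[0,0,0],[0,0,0]]]'>/dev/null; python3 g.py -31 -25 90 55; python3 lid.py;  python3 -m creep '[[[3,0,0],[0,0,0]],[[2,0,0],[0,0,0]],[[0,0,0],[0,0,0]]]'>/dev/null; python3 g.py -31 -25 90 55; python3 lid.py
```

```text
t 20.38 box [-34.873 -25.612 104.925] pitch 55.079206935458416 q [ 0.115 -0.013 -0.895  0.08   0.019 -0.026]
F box [-11.042   0.703  -1.253]
turn now [-0.    -0.001 -0.001] shift before turn [ 5.369  0.608 14.455] shift after turn [ 5.389  0.611 14.447]
lid (np.float64(0.04296528937315967), np.int64(12018))
t 20.80 box [-34.739 -25.706 105.409] pitch 54.55987302812484 q [ 0.115 -0.015 -0.903  0.064  0.019 -0.027]
F box [-4.981  0.476 -1.702]
turn now [-0.     0.008 -0.   ] shift before turn [ 5.889  0.705 14.721] shift after turn [ 5.776  0.706 14.766]
lid (np.float64(0.04326669415480427), np.int64(12023))
```

```bash
python3 -m creep '[[[3,0,0],[0,0,0]],[[3,0,0],[0,0,0]],[[0,0,0],[0,0,0]],[[0,0,4],[0,0,0]],[[0,7,0],[0,0,0]],[[0,7,0],[0,0,0]],[[0,0,0],[0,0,0]]]'>/dev/null; python3 g.py -31 -25 90 55; python3 lid.py; python3 -m creep '[[[0,3,0],[0,0,0]],[[0,0,0],[0,0,0]]]'>/dev/null; python3 g.py -31 -25 90 55;python3 -m creep '[[[0,3,0],[0,0,0]],[[0,0,0],[0,0,0]]]'>/dev/null; python3 g.py -31 -25 90 55
```

```text
t 21.73 box [-36.911 -10.997  98.954] pitch 54.51026552693063 q [ 0.163 -0.004 -0.919  0.036 -0.008  0.011]
F box [ 0.052 -0.203 -0.802]
turn now [0.001 0.009 0.001] shift before turn [  0.397 -14.008  10.715] shift after turn [  0.295 -14.003  10.725]
lid (np.float64(0.04228843576306562), np.int64(12004))
t 22.02 box [-36.932  -8.641  98.99 ] pitch 54.50605905946469 q [ 0.171 -0.004 -0.919  0.036 -0.013  0.019]
F box [-0.269 -0.688  0.415]
turn now [-0.     0.009 -0.   ] shift before turn [  0.386 -16.358  10.767] shift after turn [  0.298 -16.36   10.767]
t 22.27 box [-36.909  -5.671  98.98 ] pitch 54.50810443033476 q [ 0.181 -0.004 -0.919  0.037 -0.019  0.027]
F box [-1.2   -0.112  0.124]
turn now [-0.     0.009 -0.   ] shift before turn [  0.396 -19.327  10.747] shift after turn [  0.311 -19.329  10.745]
```

```bash
for i in 1 2 3 4; do python3 -m creep '[[[0,2.5,0],[0,0,0]],[[0,0,0],[0,0,0]]]'>/dev/null; python3 g.py -31 -25 90 55|head -2; done; python3 lid.py
```

```text
t 22.52 box [-36.944  -3.462  98.964] pitch 54.509265208335584 q [ 0.189 -0.004 -0.919  0.037 -0.025  0.034]
F box [-0.752 -1.971  0.279]
t 22.77 box [-36.96   -0.827  98.935] pitch 54.514372258198385 q [ 0.198 -0.003 -0.918  0.037 -0.029  0.04 ]
F box [ 0.123 -1.739 -0.246]
t 23.02 box [-36.896   1.78   98.952] pitch 54.50905396666831 q [ 0.206 -0.003 -0.918  0.037 -0.034  0.047]
F box [-0.329 -1.864  0.104]
t 23.27 box [-36.788   4.288  99.015] pitch 54.50005117960992 q [ 0.214 -0.003 -0.918  0.037 -0.039  0.054]
F box [ 0.699 -2.197 -0.398]
lid (np.float64(0.04198838401277118), np.int64(12027))
```

```bash
for i in 1 2 3; do python3 -m creep '[[[0,2.5,0],[0,0,0]],[[0,0,0],[0,0,0]]]'>/dev/null; python3 g.py -31 -25 90 55|head -2; done; python3 lid.py
python3 - <<'E'
from h import *
c=vision.camera("scene");cv2.imwrite("pics/s5.png",cv2.resize(c["image"][150:230,190:300],None,fx=7,fy=7,interpolation=cv2.INTER_CUBIC))
E
```

```text
t 23.57 box [-36.73    6.783  99.085] pitch 54.4907689705573 q [ 0.222 -0.002 -0.917  0.038 -0.043  0.061]
F box [ 2.006 -3.604 -0.005]
t 23.82 box [-36.768   9.308  99.068] pitch 54.49343564600898 q [ 0.231 -0.002 -0.917  0.038 -0.048  0.067]
F box [ 1.057 -3.072 -0.056]
t 24.07 box [-36.785  11.832  99.067] pitch 54.49393050707989 q [ 0.239 -0.002 -0.916  0.038 -0.053  0.074]
F box [ 1.793 -3.73  -0.168]
lid (np.float64(0.04259177958325736), np.int64(12020))
```

View pics/s5.png

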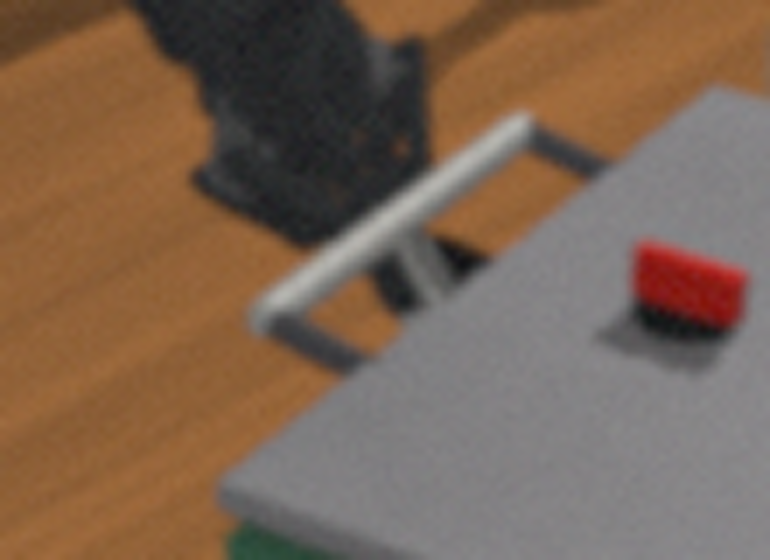

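The picture shows the lid slightly raised, and the finger at (425,270) pressing against the blade at (460,260). The force is 3.7 N so far, so I continue to about 5 N.

```bash
for i in 1 2 3; do python3 -m creep '[[[0,1.5,0],[0,0,0]],[[0,0,0],[0,0,0]]]'>/dev/null; python3 g.py -31 -25 90 55|head -2; done
```

```text
t 24.43 box [-36.926  13.189  98.949] pitch 54.51017200269481 q [ 0.244 -0.001 -0.916  0.039 -0.056  0.078]
F box [ 1.346 -3.095  0.162]
t 24.68 box [-36.939  14.739  98.937] pitch 54.51293632047198 q [ 0.249 -0.001 -0.916  0.039 -0.058  0.082]
F box [ 1.348 -4.669  0.397]
t 24.93 box [-36.982  16.259  98.889] pitch 54.51996418221865 q [ 0.254 -0.001 -0.915  0.039 -0.061  0.086]
F box [ 2.17  -3.966  0.027]
```

```bash
python3 -m creep '[[[0,1.5,0],[0,0,0]],[[0,0,0],[0,0,0]]]'>/dev/null; python3 g.py -31 -25 90 55|head -2;  python3 -m creep '[[[-3,0,0],[0,0,0]],[[-2,0,0],[0,0,0]],[[-1.1,0,-1.6],[0,0,0]],[[-1.1,0,-1.6],[0,0,0]],[[0,0,0],[0,0,0]]]'>/dev/null; python3 g.py -31 -25 90 55|head -2;python3 lid.py;for i in 1 2; do python3 -m creep '[[[-1.1,0,-1.6],[0,0,0]],[[-1.1,0,-1.6],[0,0,0]],[[0,0,0],[0,0,0]]]'>/dev/null; python3 g.py -31 -25 90 55|head -2;python3 lid.py; done
```

```text
t 25.18 box [-37.048  17.739  98.827] pitch 54.52851431886401 q [ 0.258 -0.    -0.915  0.04  -0.064  0.09 ]
F box [ 1.158 -4.732 -0.289]
t 25.80 box [-34.748  17.496 104.367] pitch 54.73286052557914 q [ 0.257 -0.009 -0.898  0.069 -0.063  0.089]
F box [-4.707 -3.723 -2.619]
lid (np.float64(0.042581525474527086), np.int64(12015))
t 26.23 box [-35.601  17.411 107.443] pitch 54.84478517510168 q [ 0.257 -0.018 -0.893  0.085 -0.063  0.089]
F box [-4.15  -4.334 -5.647]
lid (np.float64(0.044200035201341074), np.int64(12038))
t 26.65 box [-35.626  17.459 111.365] pitch 54.837146834855346 q [ 0.257 -0.027 -0.887  0.1   -0.063  0.089]
F box [-6.261 -3.838 -4.878]
lid (np.float64(0.057976778182958315), np.int64(12034))
```

Lid at 0.058 with low forces, so the catch is clear. I carry on lifting.

```bash
for i in 1 2 3; do python3 -m creep '[[[-1.1,0,-1.6],[0,0,0]],[[-1.1,0,-1.6],[0,0,0]],[[-1.1,0,-1.6],[0,0,0]],[[0,0,0],[0,0,0]]]'>/dev/null; python3 g.py -31 -25 90 55|head -2;python3 lid.py; done
```

```text
t 27.20 box [-34.966  17.472 117.916] pitch 54.73268358582755 q [ 0.257 -0.041 -0.877  0.123 -0.063  0.089]
F box [-5.09  -4.216 -6.045]
lid (np.float64(0.08186484652775648), np.int64(12071))
t 27.75 box [-34.51   17.607 124.235] pitch 54.660609923106065 q [ 0.257 -0.054 -0.867  0.145 -0.063  0.089]
F box [-4.709 -3.318 -4.153]
lid (np.float64(0.10431810123292387), np.int64(12090))
t 28.30 box [-33.582  17.889 131.073] pitch 54.52547868411226 q [ 0.257 -0.067 -0.856  0.166 -0.063  0.089]
F box [-5.85  -4.031 -4.891]
lid (np.float64(0.1287014386592672), np.int64(12115))
```

```bash
python3 -m creep '[[[5,0,0],[0,0,0]],[[4,0,0],[0,0,0]],[[0,0,-8],[0,0,0]],[[0,0,-8],[0,0,0]],[[-5,0,0],[0,0,0]],[[-2,0,0],[0,0,0]],[[0,0,0],[0,0,0]]]'>/dev/null; python3 g.py -31 -25 90 55|head -2;python3 lid.py; python3 -m creep '[[[-8.6,0,-7.2],[0,0,0]],[[-8.6,0,-7.2],[0,0,0]],[[-8.6,0,-7.2],[0,0,0]],[[-8.6,0,-7.2],[0,0,0]],[[0,0,0],[0,0,0]]]'>/dev/null; python3 g.py -31 -25 90 55|head -2;python3 lid.py
```

```text
t 29.23 box [-43.814  17.71  143.103] pitch 54.48058295922173 q [ 0.261 -0.115 -0.855  0.214 -0.066  0.092]
F box [0.357 0.316 0.685]
lid (np.float64(0.12879427751282438), np.int64(12124))
t 29.90 box [-35.792  17.498 183.861] pitch 54.9041268347601 q [ 0.257 -0.164 -0.757  0.368 -0.063  0.089]
F box [-8.552 -0.059  0.142]
lid (np.float64(0.27237214182891006), np.int64(12333))
```

```bash
python3 -m creep '[[[-9,0,-6.3],[0,0,0]],[[-9.6,0,-5.8],[0,0,0]],[[-9.6,0,-5.5],[0,0,0]],[[-9.6,0,-5],[0,0,0]],[[-10.4,0,-4.2],[0,0,0]],[[-10.4,0,-3.9],[0,0,0]],[[-10.4,0,-3.6],[0,0,0]],[[-10.4,0,-3.3],[0,0,0]],[[0,0,0],[0,0,0]]]'>/dev/null; python3 g.py -31 -25 90 55|head -2;python3 lid.py; python3 -m creep '[[[-10.9,0,-2.3],[0,0,0]],[[-10.9,0,-2],[0,0,0]],[[-10.9,0,-2],[0,0,0]],[[0,0,0],[0,0,0]]]'>/dev/null; python3 g.py -31 -25 90 55|head -2;python3 lid.py
```

```text
t 31.07 box [  9.625  17.571 263.265] pitch 54.55852055259801 q [ 0.243 -0.155 -0.527  0.582 -0.056  0.078]
F box [-4.817 -0.942 -0.1  ]
lid (np.float64(0.6190046724876651), np.int64(9467))
t 31.62 box [ 33.419  17.6   287.883] pitch 54.45289446809907 q [ 0.238 -0.123 -0.435  0.639 -0.052  0.073]
F box [-2.992 -0.238  0.356]
lid (np.float64(0.7370889340498693), np.int64(5537))
```

```bash
python3 -m creep '[[[-11,0,-1],[0,0,0]],[[-11,0,-0.5],[0,0,0]],[[-8,0,0],[0,0,0]],[[0,0,0],[0,0,0]]]'>/dev/null; python3 g.py -31 -25 90 55|head -2;python3 lid.py; for i in 1 2; do python3 -m creep '[[[-5,0,0],[0,0,0]],[[-4,0,0],[0,0,0]],[[0,0,0],[0,0,0]]]'>/dev/null; python3 g.py -31 -25 90 55|head -2;python3 lid.py; done
```

```text
t 32.17 box [ 56.705  17.62  305.992] pitch 54.47954426264261 q [ 0.232 -0.084 -0.354  0.683 -0.049  0.069]
F box [-2.615 -0.461 -0.404]
lid (np.float64(0.8001767088232581), np.int64(1970))
t 32.60 box [ 63.275  17.645 310.566] pitch 54.567454920493624 q [ 0.231 -0.072 -0.33   0.696 -0.048  0.068]
F box [-4.707  0.818  0.238]
lid (np.float64(0.8759924722159752), np.int64(1885))
t 33.02 box [ 70.91   17.628 315.937] pitch 54.53484904306759 q [ 0.229 -0.059 -0.305  0.708 -0.047  0.066]
F box [-4.432  0.274 -1.034]
lid (np.float64(0.9120136423652244), np.int64(1668))
```

```bash
for i in 1 2 3; do python3 -m creep '[[[-3,0,0],[0,0,0]],[[-2,0,0],[0,0,0]],[[0,0,0],[0,0,0]]]'>/dev/null; python3 g.py -31 -25 90 55|head -2;python3 lid.py; done
```

```text
t 33.45 box [ 73.986  17.63  317.973] pitch 54.675818764494736 q [ 0.229 -0.053 -0.292  0.717 -0.047  0.066]
F box [-8.039 -0.841 -0.614]
lid (np.float64(0.9292088887328642), np.int64(1659))
t 33.88 box [ 74.492  17.642 317.358] pitch 55.193159659003115 q [ 0.228 -0.046 -0.282  0.729 -0.046  0.065]
F box [-18.468  -0.468  -1.349]
lid (np.float64(0.9306205615196972), np.int64(1682))
t 34.30 box [ 75.011  17.604 316.684] pitch 55.71555146020897 q [ 0.227 -0.039 -0.272  0.742 -0.045  0.064]
F box [-27.372   0.235  -0.841]
lid (np.float64(0.9294141253409601), np.int64(1767))
```

At the stop (the force is rising while the angle stays put). I release and back away along the fingers.

```bash
python3 -m creep '[[[6,0,0],[0,0,0]],[[6,0,0],[0,0,0]],[[6,0,0],[0,0,0]],[[0,0,0],[0,0,0]],[[0,0,-15],[0,0,0]],[[0,0,-20],[0,0,0]],[[0,0,-20],[0,0,0]],[[0,0,-20],[0,0,0]],[[15,0,0],[0,0,0]],[[15,0,0],[0,0,0]],[[0,0,0],[0,0,0]],[[0,0,0],[0,0,0]]]'>/dev/null; python3 g.py -31 -25 90 55|head -2;python3 lid.py
python3 - <<'E'
from h import *
c=vision.camera("scene");cv2.imwrite("pics/s6.png",c["image"])
E
```

```text
t 35.85 box [  1.34   17.743 359.728] pitch 54.35696978135506 q [ 0.246 -0.221 -0.326  0.846 -0.057  0.08 ]
F box [0.279 0.444 0.655]
lid (np.float64(0.9080525339625031), np.int64(757))
```

View pics/s6.png

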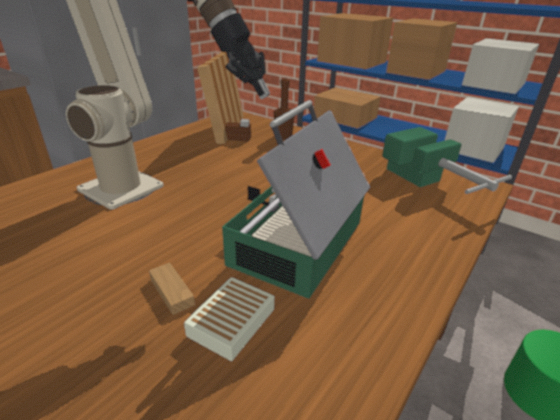

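The scene picture shows the lid standing open with its rail at (293,115), the gripper clear at (262,85), and the offcut and filter in place. One more check of the angle, with a wider plane fit, before I hand in.

Run:
```python
from h import *
for n in("top","scene"):
    c=vision.camera(n);z=c["z_map"];Rm=cv2.Rodrigues(np.array(c["rvec"]))[0];t=np.array(c["tvec"]).ravel()
    v,u=np.mgrid[0:420,0:560];W=(np.stack([u,v,np.ones_like(u)],-1)@np.linalg.inv(c["K"]).T*z[...,None]-t)@Rm
    b=(W-[.507,.0915,0]);X=b[...,0]*.989+b[...,1]*.148;Y=-b[...,0]*.148+b[...,1]*.989;Z=W[...,2]
    m=(z>0)&(Z>.16)&(Z<.30)&(X>.04)&(X<.25)&(abs(Y)<.16)
    d=lambda:np.polyfit(Z[m],X[m],1)
    for k in(.03,.01,.006): a=d(); m=m&(abs(X-np.polyval(a,Z))<k)
    a=d();print(n,m.sum(),"lid",np.arctan2(1,-a[0]))
    print([(q,vision.place_of(c,q)[:1]) for q in("jar","offcut","spare_filter")])
```

```text
top 6538 lid 0.9501204299779924
[('jar', [{'position': [141.4, 258.5], 'score': 0.69}]), ('offcut', [{'position': [261.2, 203.5], 'score': 0.63}]), ('spare_filter', [{'position': [385.5, 187.2], 'score': 0.96}])]
scene 5771 lid 0.9510236784652953
[('jar', []), ('offcut', [{'position': [170.3, 291.6], 'score': 0.97}]), ('spare_filter', [{'position': [231.5, 322.1], 'score': 0.65}])]
```

```bash
python3 -c "
from workcell import workorder
print(workorder.job_done())"
```

```text
the job is handed in; nothing more can be done
None
```

The job is handed in with no verdict returned: the latch is open, the lid stands at its stop (about 0.95 rad), the jar, offcut and spare filter are where they were, and the arm is clear; on the first try the lid was dragged shut again by the finger, so I lifted it a second time before pressing the catch aside.

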